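# Unlatch the battery tester and load the tablet's battery pack with the flat lifter

## Task

Swing the red latch lever on the battery tester clear of its blue cover, then swing the cover up until it stands open. Then slide the flat lifter (the steel spatula with the orange upright grip) under the battery pack in the opened tablet shell, lift the pack out with it without touching the pack with the fingers, and set it level on the tester's two black ribs. Draw the lifter out, lay it flat on the bench, let go, and leave the speaker modules, bottle, jar and tape roll where they stand.

Things in the scene. Friction and masses are not known exactly. Their poses are not given: they have to be found in the camera images.
- tester: fixed battery tester, left or right of the middle. Origin: centre of underside, at bench height; open front at -x, y left, z up. Grey base 160 (x) x 180 (y) x 20 mm; side walls (inner faces y = +-82 mm) and rear wall (x = 72..80 mm) 64 mm high. Two black ribs along x, 12 mm wide at y = +-50, x -60..40, tops at z = 36 mm; gap between 88 mm. Latch post block to y = -126 mm
- nest (a point): point between the tops of the tester's two ribs where the pack's underside centre must come: x = -10, y = 0, z = 36 mm in the tester's frame; axes as the tester's
- lid (a joint): blue cover, rad: 0 shut, grows as the front edge swings up and back, stop 1.75. Hinge line along the tester's y at x = 80, z = 66 mm of its frame. Panel 185 (from hinge to yellow-striped front edge) x 180 x 8 mm, shut top at z = 74 mm. Steel bar handle on it, 12 mm thick, along y from y = 5 to 65 mm, shut at x = -85, z = 110 mm of the tester. Stays where left; 3 N moves it
- latch (a joint): red latch lever, rad about a vertical pivot at x = -66, y = -112 mm of the tester: 0 along its +y across the cover, grows as the free end swings to the front (-x), anticlockwise from above; 1.57 points to -x, stop 1.8; blocks the cover below 1.2. Bar 85 mm long, 16 wide, z = 75..85 mm; tab 14 x 14 mm up to z = 120 mm, 75 mm from the pivot. 1 N moves it; stays where left
- shell: fixed opened white tablet shell, 170 (x) x 230 (y) mm, rim 6 mm high. Origin: centre of underside, front (-x) to the robot. Two black rubber strips along x, 12 mm wide at y = +-50 mm, x -55..45 mm, tops 22 mm above the bench, carry the pack; 88 mm free between them. Black modules 12 mm high at its sides (|y| 83 to 107 mm)
- pack: loose battery pack, flat black slab with two silver cells, 100 (x) x 140 (y) x 12 mm, about 0.2 kg. Origin: centre of its underside; starts on the shell's strips, underside 22 mm above the bench
- lifter: loose flat lifter. Origin: at its underside, below the middle of the grip. Steel blade 4 mm thick, 56 mm wide (y), x -25..120 mm (tip). Orange upright grip 30 (x) x 16 (y) mm, top 90 mm above the underside: pinch across its 16 mm from above. Collar 30 mm wide, 10 mm high round its foot. The pack can come up to the grip, 15 mm ahead of the origin. 0.14 kg
- speaker1: loose black speaker module, 60 x 40 x 18 mm, stands just in front of the tester, to the left of its middle; bystander, origin at the centre of its underside
- speaker2: loose black speaker module, 60 x 40 x 18 mm, in front of the tablet shell, to the right of its middle; bystander, origin at the centre of its underside
- bottle: amber bottle, 56 mm across, 140 mm tall; bystander, origin at the centre of its underside
- jar: screw jar, 72 mm across, 80 mm tall; bystander, origin at the centre of its underside
- tape: yellow tape roll lying flat, 100 mm across, 24 mm tall; bystander, origin at the centre of its underside

How it is judged:
On the way, in this order (a step that is already met when the one before it is completed fails the run):
1. the latch lever is swung clear of the cover (past 1.35 rad) while the cover is still shut (under 0.1 rad) and the pack is still in the shell (value of joint latch above 1.35 rad and value of joint lid below 0.1 rad and distance of pack from where it was at the start of the episode below 0.015 m), for 0.1 s.
2. the cover is swung up and stands open past 1.35 rad (77 degrees), at rest and not touched by the robot, before the pack is moved by more than 15 mm (value of joint lid above 1.35 rad and velocity of joint lid below 0.05 rad/s and contact force between the fingers and tester below 0.2 N and distance of pack from where it was at the start of the episode below 0.015 m), for 0.2 s.
3. the pack is lifted on the lifter alone, its underside at least 10 mm above the strips of the shell (contact force between lifter and pack above 0.7 N and z of pack in the frame of shell above 0.032 m and contact force between the fingers and pack below 0.2 N), for 0.2 s.
At the end, for the whole second after the job is handed in: Pack at rest, level on both ribs, centre within 12 mm of the nest point, square to the tester within 7 degrees. Cover still open past 1.35 rad, latch past 1.2 rad. Lifter out from under the pack, lying flat on the bench (blade down, grip up), everything let go (horizontal distance between pack and nest below 0.012 m and angle between the x axis of pack and the x axis of tester, either way round below 0.12 rad and angle between pack's own z axis and vertical below 0.04 rad and z of pack in the frame of nest between -0.003 and 0.003 m and linear speed of pack below 0.02 m/s and value of joint lid above 1.35 rad and value of joint latch above 1.2 rad and contact force between lifter and pack below 0.1 N and contact force between the fingers and lifter below 0.1 N and height (world z) of lifter below 0.004 m and angle between lifter's own z axis and vertical below 0.05 rad); the robot touches nothing.
It fails at once if the fingers touch the pack (contact force between the fingers and pack above 1 N).
It fails at once if the pack is tipped by more than 17 degrees (0.3 rad) (angle between pack's own z axis and vertical above 0.3 rad).
It fails at once if the tester, its cover or its latch is pushed with more than 60 N (contact force between the fingers and tester above 60 N).
It fails at once if a bystander (speaker module, bottle, jar, or tape roll) is shifted by more than 25 mm (distance of any of speaker1, speaker2, bottle, jar, tape from where it was at the start of the episode above 0.025 m).
It also fails if it takes over 72 s, if anything falls off the work surface, if the arm or the gripper's body presses on something with over 40 N, if the wrist force passes 120 N, or if a joint passes its speed limit or range.

## Robot

A 6-joint arm with a two-finger parallel gripper is mounted at the origin on the work surface. World frame = base frame: x ahead of the robot, y to its left, z up, the work surface at z = 0. Lengths are in m, angles in rad, forces in N, time in s.
With the tool pointing down it reaches from about 0.275 to 0.75 m from the base axis. Payload 10.2 kg.
Tool frame: the origin (TCP) lies midway between the tips of the shut fingers; the grasp point (between the pads) lies 19 mm behind it (env.hold_point_z is the distance from the TCP to the grasp point, in m); x points along the fingers, z is the direction in which the jaws open and shut, and the axes are right-handed (so a half turn about x gives the same grasp; the last joint's range is limited). The gripper opens to 85 mm and grips with 20 to 120 N. Pads are 22 mm wide; open, the fingers measure 114 mm over their backs; the gripper's body (76 mm by 85 mm) begins 54 mm behind the grasp point. The pads swing forward as they close: fully open they stand 13 mm farther back than shut.
Start: joints at [0.969, 0.313, 1.498, -0, 1.331, -0.223], TCP at [0.194, 0.488, 0.231] pointing down, gripper open.
Joint ranges: [-2.94, 2.94], [-0.97, 2.17], [0.19, 2.56], [-1.23, 4.37], [0.02, 3.11], [-2.88, 2.88]. Speed limits (rad/s): [2.39, 2.39, 3.01, 3.14, 3.14, 3.14].

## Interface

Orientations are given as a unit quaternion [x, y, z, w].
In Python, from bench import env, kinematics, monitor, eyes, job gives the robot as it stands. The module is installed in compiled form; this text tells all that it offers. Calls block until the motion is done:
- env.reach(position, orientation): joint-space move of the TCP to a pose.
- env.movel(position, velocity=0.15, frame=None, guard=None): straight line of the TCP; frame=None keeps the orientation; velocity is the mean speed in m/s. With guard (N) it stops when the force on the tool has changed by that much, and returns True; else False.
- env.set_joints(angles): joint-space move.
- env.release() and env.close_gripper(effort=None): open the fingers fully, or close them until they stop; effort is the grip in N (None keeps the last).
- env.hold(seconds).
- kinematics.ik(position, orientation): joint angles nearest the present ones, or None.
- monitor.sense(): the state.
- eyes.grab_frame(name): name is "scene" or "top" or "wrist"; returns a dict with "frame" (400x640x3 uint8, red, green, blue), "mtx" (3x3 intrinsics, pixels), "view" (4x4, takes a point from world to camera coordinates). Camera axes: x right, y down, z forward; pixel columns grow to the right and rows downward; lengths in m; the calibration is good to about 2 mm. A picture is of the moment at which its call begins. There is no depth.
A pose or a line that the arm cannot do raises env.MotionError and nothing moves.
- job.hand_in(): hands the job in, once; it reports no verdict.
The state is a dict: "clock": time; "joints": joint angles; "qvel": joint speeds; "joint_efforts": joint torques, N m; "position": TCP position; "ee_rot": TCP orientation; "contact_force": force on the tool from outside, world axes, zero at the start; "ft_torque": the same for the moment, N m; "finger_gap": opening from 0.0 (shut) to 1.0 (fully open).
Only numpy, scipy, OpenCV 4.12 (cv2) and the standard library are available. Lean on these libraries where they do the work, as an engineer would, in place of code of your own. Each camera call takes 0.05 s, during which the arm holds its last target.

## Working session

There is one attempt and no reset: what is moved stays moved. The work goes in short steps, each a Python script; the robot and the scene stay as the last script left them, time stands still between calls to the robot, and variables do not carry over. Pictures are saved under pics/ and viewed, and the job is handed in when it is done.

```bash
mkdir -p pics; ls; python3 - <<'E'
from bench import env,kinematics,monitor,eyes,job
import cv2,numpy as np
s=monitor.sense();print(s)
for n in("scene","top","wrist"):
    f=eyes.grab_frame(n);cv2.imwrite(f"pics/{n}0.png",f["frame"][:,:,::-1]);np.savez(f"{n}0.npz",**f);print(n,f["mtx"].tolist(),np.round(f["view"],4).tolist())
E
```

```text
pics
{'clock': 0.0, 'joints': array([ 9.68580834e-01,  3.13466466e-01,  1.49849040e+00,  1.50189851e-05,
        1.33099450e+00, -2.23399213e-01]), 'qvel': array([ 9.56006861e-04, -6.56662960e-04, -8.60619988e-05, -1.62407080e-03,
        1.91081424e-03, -2.22692630e-03]), 'joint_efforts': array([ 9.89454966e-04, -4.12274265e+01, -2.59745765e+01, -1.66316959e-04,
        4.13919988e-03, -5.02475962e-05]), 'position': array([0.19400391, 0.4875442 , 0.23070658]), 'ee_rot': array([-0.39708802,  0.58564662,  0.39674789,  0.58474803]), 'contact_force': array([ 0.18613034,  1.43857125, -0.27700576]), 'ft_torque': array([-0.01080986,  0.02045242, -0.00029457]), 'finger_gap': 0.9960755106568722}
scene [[367.5580412551345, 0.0, 317.9508399483725], [0.0, 367.5580412551345, 195.3524234917921], [0.0, 0.0, 1.0]] [[-0.8332, 0.5529, 0.0076, 0.5072], [0.4423, 0.6746, -0.5911, -0.2062], [-0.3319, -0.4891, -0.8066, 1.315], [0.0, 0.0, 0.0, 1.0]]
top [[455.3728245976092, 0.0, 327.4795200420159], [0.0, 455.3728245976092, 197.9043240037335], [0.0, 0.0, 1.0]] [[-0.0289, -0.9995, -0.0096, 0.0201], [-0.9982, 0.0294, -0.0527, 0.5997], [0.053, 0.0081, -0.9986, 1.4307], [0.0, 0.0, 0.0, 1.0]]
wrist [[325.03986876642546, 0.0, 318.7664317878992], [0.0, 325.03986876642546, 202.69398694948714], [0.0, 0.0, 1.0]] [[0.3704, 0.9289, -0.0013, -0.525], [0.8955, -0.3567, 0.2663, -0.034], [0.2469, -0.0997, -0.9639, 0.3779], [0.0, 0.0, 0.0, 1.0]]
```

View pics/top0.png

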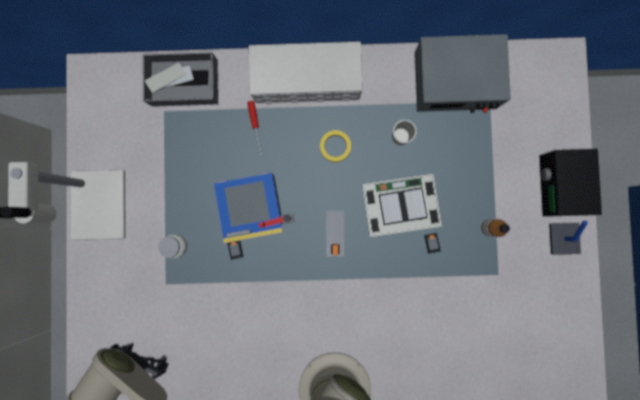

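View pics/scene0.png

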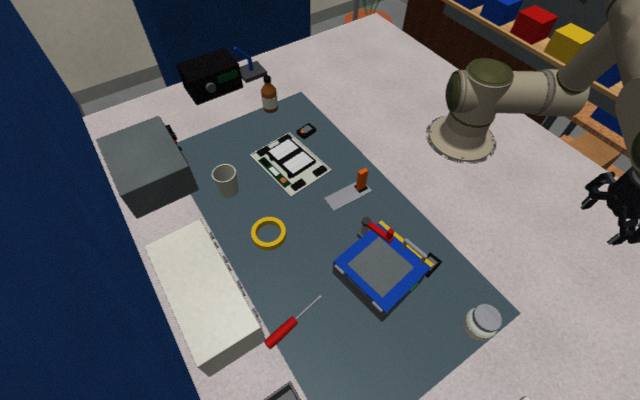

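View pics/wrist0.png

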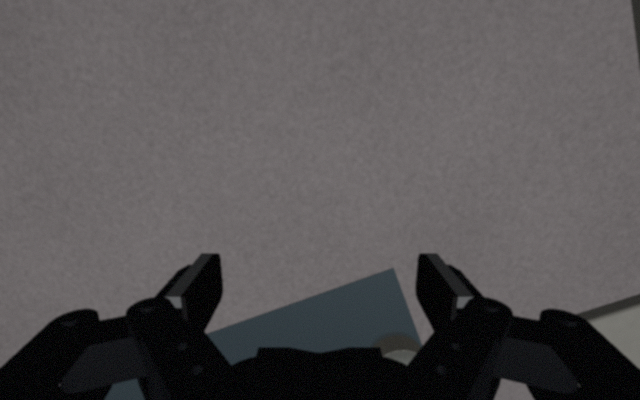

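The top view shows the tester on the left (blue cover around (250,208), yellow edge at the bottom, lever at (275,222)). The lifter is at (335,233), the shell at (402,205), and the bystanders are around them. Next I'll measure these.

```bash
cat > h.py <<'E'
import numpy as np,cv2
def ray(f,uv):
    K=f["mtx"];V=f["view"];R=V[:3,:3];t=V[:3,3]
    d=R.T@np.linalg.inv(K)@np.array([uv[0],uv[1],1.]);return -R.T@t,d
def onplane(f,uv,z):
    c,d=ray(f,uv);return c+d*(z-c[2])/d[2]
def proj(f,p):
    q=f["view"][:3,:3]@np.asarray(p,float)+f["view"][:3,3];q=f["mtx"]@q;return q[:2]/q[2]
E
python3 - <<'E'
import numpy as np,cv2
from h import *
for n in("top","scene"):
    f=dict(np.load(f"{n}0.npz"));im=f["frame"];hsv=cv2.cvtColor(im,cv2.COLOR_RGB2HSV)
    x0,y0,w,h=(205,165,250,100) if n=="top" else (230,120,220,200)
    s=3.2 if n=="top" else 2.9
    c=cv2.resize(im[y0:y0+h,x0:x0+w],None,fx=s,fy=s,interpolation=cv2.INTER_CUBIC)
    cv2.imwrite(f"pics/{n}_z.png",c[:,:,::-1])
    print(n)
    for nm,lo,hi in(("blue",(105,150,80),(130,255,255)),("yellow",(20,120,100),(32,255,255)),("orange",(5,170,100),(16,255,255)),("red",(0,170,80),(4,255,255))):
        m=cv2.inRange(hsv,lo,hi);cs,_=cv2.findContours(m,cv2.RETR_EXTERNAL,cv2.CHAIN_APPROX_NONE)
        for k in cs:
            if cv2.contourArea(k)>15:
                r=cv2.minAreaRect(k);print(nm,cv2.contourArea(k),np.round(r[0],1),np.round(r[1],1),round(r[2],1),np.round(cv2.boxPoints(r),1).tolist())
E
```

```text
top
blue 48.5 [579.2 231.1] [ 3.7 21.5] 28.3 [[572.5, 239.6999969482422], [582.7000122070312, 220.6999969482422], [585.9000244140625, 222.5], [575.7000122070312, 241.39999389648438]]
blue 957.0 [247.5 204.7] [53.4 58.7] 80.0 [[214.0, 183.5], [271.79998779296875, 173.3000030517578], [281.1000061035156, 225.89999389648438], [223.3000030517578, 236.10000610351562]]
yellow 54.5 [252.5 235.3] [ 3.1 56.1] 78.7 [[224.6999969482422, 239.3000030517578], [279.70001220703125, 228.3000030517578], [280.29998779296875, 231.3000030517578], [225.3000030517578, 242.3000030517578]]
yellow 654.0 [335.  145.5] [29. 28.] 90.0 [[321.0, 131.0], [349.0, 131.0], [349.0, 160.0], [321.0, 160.0]]
red 95.0 [252.6 114. ] [24.9  5.1] 78.7 [[247.6999969482422, 102.30000305175781], [252.6999969482422, 101.30000305175781], [257.5, 125.69999694824219], [252.5, 126.69999694824219]]
scene
blue 1926.5 [381.8 264.3] [73.5 64.3] 45.0 [[333.0, 261.0], [378.5, 215.5], [430.5, 267.5], [385.0, 313.0]]
blue 59.0 [508.5   2.5] [ 5. 25.] 90.0 [[496.0, 0.0], [521.0, 0.0], [521.0, 5.0], [496.0, 5.0]]
yellow 29.5 [428.4 262.2] [9.4 
[... 1528 characters left out ...]
1220703125, 20.5]]
orange 31.5 [361.   13.5] [7. 6.] 90.0 [[358.0, 10.0], [364.0, 10.0], [364.0, 17.0], [358.0, 17.0]]
red 319.5 [280.8 331.8] [ 9.7 38.2] 47.0 [[263.5, 341.29998779296875], [291.5, 315.20001220703125], [298.1000061035156, 322.29998779296875], [270.20001220703125, 348.3999938964844]]
red 111.5 [381.4 229.1] [27.6 11. ] 36.4 [[367.0, 225.3000030517578], [373.6000061035156, 216.39999389648438], [395.79998779296875, 232.8000030517578], [389.29998779296875, 241.6999969482422]]
red 342.0 [538.1  14.8] [35.8 14.8] 26.6 [[518.7999877929688, 13.399999618530273], [525.4000244140625, 0.20000000298023224], [557.4000244140625, 16.200000762939453], [550.7999877929688, 29.399999618530273]]
```

View pics/top_z.png

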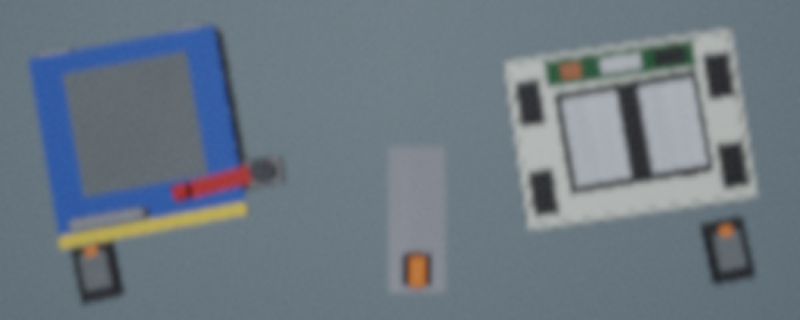

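View pics/scene_z.png

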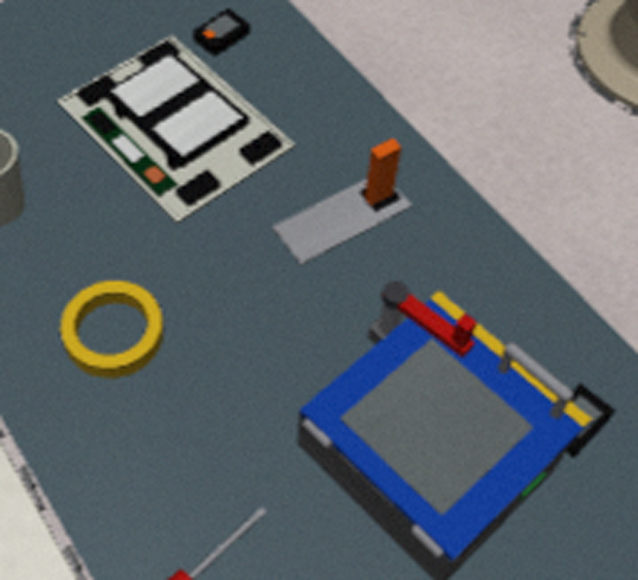

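```bash
cat > m.py <<'E'
import numpy as np,cv2
from h import *
f=dict(np.load("top0.npz"));im=f["frame"]
S=4
def crop(x0,y0,w,h): return cv2.resize(im[y0:y0+h,x0:x0+w],None,fx=S,fy=S,interpolation=cv2.INTER_CUBIC)
def rect(mask,x0,y0,z,name,close=0):
    if close: mask=cv2.morphologyEx(mask,cv2.MORPH_CLOSE,np.ones((close,close),np.uint8))
    cs,_=cv2.findContours(mask,cv2.RETR_EXTERNAL,cv2.CHAIN_APPROX_NONE);k=max(cs,key=cv2.contourArea)
    pts=(k[:,0].astype(float)+.5)/S-.5+[x0,y0]
    w=np.array([onplane(f,p,z)[:2] for p in pts])
    r=cv2.minAreaRect((w*1000).astype(np.float32));
    print(name,"c",np.round(r[0],1),"size",np.round(r[1],1),"ang",round(r[2],2));return w,r
def run():
    x0,y0=205,165;c=crop(x0,y0,90,85);h=cv2.cvtColor(c,cv2.COLOR_RGB2HSV)
    m=cv2.inRange(h,(105,120,60),(130,255,255))|cv2.inRange(h,(18,100,80),(35,255,255));rect(m,x0,y0,.074,"lid",25)
    m=cv2.inRange(h,(0,130,60),(6,255,255))|cv2.inRange(h,(174,130,60),(180,255,255));rect(m,x0,y0,.085,"latch")
    cv2.imwrite("pics/m1.png",m)
    x0,y0=358,168;c=crop(x0,y0,90,75);h=cv2.cvtColor(c,cv2.COLOR_RGB2HSV);print("shell px",c[20:40:10,200:220:10].reshape(-1,3)[0])
    m=((c.min(2)>125)).astype(np.uint8)*255;rect(m,x0,y0,.006,"shell",25);cv2.imwrite("pics/m2.png",m)
    x0,y0=372,185;c=crop(x0,y0,62,45);m=((c.max(2)<95)).astype(np.uint8)*255
    cv2.imwrite("pics/m3.png",m);rect(m,x0,y0,.034,"pack?")
    x0,y0=318,205;c=crop(x0,y0,35,60);h=cv2.cvtColor(c,cv2.COLOR_RGB2HSV)
    print(c[40,8],c[60,70])
    m=((c[:,:,0].astype(int)>100)).astype(np.uint8)*255;cv2.imwrite("pics/m4.png",m);rect(m,x0,y0,.004,"blade",35)
    m=cv2.inRange(h,(3,140,120),(18,255,255));cv2.imwrite("pics/m5.png",m);rect(m,x0,y0,.09,"grip")
    for nm,(x0,y0,w,hh) in dict(sp1=(222,238,28,26),sp2=(418,230,28,28)).items():
        c=crop(x0,y0,w,hh);m=((c.max(2)<70)).astype(np.uint8)*255;rect(m,x0,y0,.018,nm,15)
run()
E
python3 m.py
python3 -c "
import cv2,numpy as np
ims=[cv2.imread(f'pics/m{i}.png') for i in range(1,6)]
H=max(i.shape[0] for i in ims);o=np.hstack([cv2.copyMakeBorder(i,0,H-i.shape[0],0,5,0,value=(0,0,255)) for i in ims])
cv2.imwrite('pics/mm.png',cv2.resize(o,None,fx=.6,fy=.6))"
```

```text
lid c [574.6 245.4] size [186.2 182.8] ang 8.87
latch c [530.3 175.3] size [15.6 71.4] ang 9.92
shell px [105 120 129]
shell c [ 571.7 -232.3] size [175.9 234.7] ang 6.57
pack? c [ 567.4 -232.4] size [94.2 21.5] ang 7.79
[110 123 132] [133 137 145]
blade c [483.4 -17.9] size [111.2 190.1] ang 88.32
grip c [441.8 -16.1] size [17.2 26.8] ang 88.31
sp1 c [444.4 298.7] size [49.3 38.7] ang 10.28
sp2 c [ 448.5 -321.9] size [56.9 38.9] ang 10.28
```

View pics/mm.png

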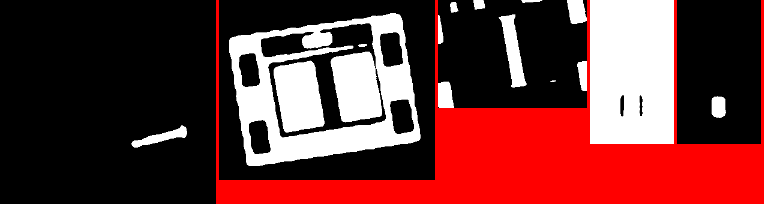

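Lid outline measures 186×183 mm (185×180 expected), and the shell 176×235 mm (170×230 expected), so both are plausible. The blade and pack masks failed, so I'll redo those two.

```bash
python3 - <<'E'
from m import *
print("----")
x0,y0=318,205;c=crop(x0,y0,35,60)
for t in(119,122,125):
    m=((c[:,:,0].astype(int)>t)).astype(np.uint8)*255;rect(m,x0,y0,.004,"blade",35)
cv2.imwrite("pics/m4.png",m)
x0,y0=372,183;c=crop(x0,y0,62,45)
for t in(125,140):
    m=(c.min(2)>t).astype(np.uint8)*255
    cs,_=cv2.findContours(m,cv2.RETR_CCOMP,cv2.CHAIN_APPROX_NONE);
    cells=[k for k in cs if 3000<cv2.contourArea(k)<10000 and cv2.pointPolygonTest(k,(0,0),False)<0]
    P=[]
    for k in cells:
        pts=(k[:,0].astype(float)+.5)/S-.5+[x0,y0];w=np.array([onplane(f,p,.034)[:2] for p in pts])*1000
        r=cv2.minAreaRect(w.astype(np.float32));print(" cell",np.round(r[0],1),np.round(r[1],1),round(r[2],2));
        if max(r[1])<95:P.append(w)
    r=cv2.minAreaRect(np.vstack(P).astype(np.float32));print("cells",t,np.round(r[0],1),np.round(r[1],1),round(r[2],2))
# black pack border enclosing: hole in shell mask
x0,y0=358,168;c=crop(x0,y0,90,75)
for t in(110,130):
    m=(c.min(2)>t).astype(np.uint8)*255;rect(m,x0,y0,.006,"shell",25)
    cs,hi=cv2.findContours(255-m,cv2.RETR_CCOMP,cv2.CHAIN_APPROX_NONE)
    for k in cs:
        a=cv2.contourArea(k)
        if 8000<a<30000:
            pts=(k[:,0].astype(float)+.5)/S-.5+[x0,y0];w=np.array([onplane(f,p,.034)[:2] for p in pts])*1000
            r=cv2.minAreaRect(w.astype(np.float32));print(" packhole",t,a,np.round(r[0],1),np.round(r[1],1),round(r[2],2))
# modules centres at z 12
E
```

```text
lid c [574.6 245.4] size [186.2 182.8] ang 8.87
latch c [530.3 175.3] size [15.6 71.4] ang 9.92
shell px [105 120 129]
shell c [ 571.7 -232.3] size [175.9 234.7] ang 6.57
pack? c [ 567.4 -232.4] size [94.2 21.5] ang 7.79
[110 123 132] [133 137 145]
blade c [483.4 -17.9] size [111.2 190.1] ang 88.32
grip c [441.8 -16.1] size [17.2 26.8] ang 88.31
sp1 c [444.4 298.7] size [49.3 38.7] ang 10.28
sp2 c [ 448.5 -321.9] size [56.9 38.9] ang 10.28
----
blade c [487.7 -17.3] size [ 58.3 146.3] ang 88.36
blade c [487.7 -17.3] size [ 56.7 144.7] ang 88.36
blade c [487.3 -16.9] size [ 54.3 142.4] ang 88.35
 cell [ 562.6 -194.7] [87.5 55.1] 7.73
 cell [ 572.9 -270.7] [86.9 55.9] 8.12
cells 125 [ 567.8 -232.8] [ 87.5 132.1] 7.79
 cell [ 562.5 -194.7] [84.7 52.7] 7.87
 cell [ 572.8 -270.3] [84.6 52.6] 8.31
cells 140 [ 567.7 -232.4] [ 84.7 128.9] 7.89
shell c [ 593.8 -220.6] size [228.6 257.2] ang 6.43
shell c [ 571.7 -232.3] size [174.  233.9] ang 6.61
 packhole 130 28802.5 [ 582.8 -227. ] [133.3 147.2] 6.97
```

```bash
cat > c.py <<'E'
import numpy as np,cv2
from scipy.spatial.transform import Rotation as Ro
from bench import env,kinematics,monitor,eyes,job
from h import *
TY=np.deg2rad(8.9);TO=np.array([.587,.2473,0])
PY=np.deg2rad(7.8);PO=np.array([.5677,-.2326,.022])
LY=np.deg2rad(-1.64);LO=np.array([.4403,-.0158,0])
def T(p,y=TY,o=TO): return o+Ro.from_euler('z',y).apply(np.asarray(p,float))
def down(phi,tilt=0,ty=TY):
    z=np.array([np.cos(phi),np.sin(phi),0]);x=np.array([0,0,-1.]);y=np.cross(z,x)
    R=Ro.from_matrix(np.column_stack([x,y,z]))
    if tilt: R=Ro.from_rotvec(tilt*np.array([-np.sin(ty),np.cos(ty),0]))*R
    return R.as_quat()
def best(p,phi,tilt=0,ty=TY):
    q0=monitor.sense()["joints"];c=[]
    for k in(0,np.pi):
        q=down(phi+k,tilt,ty);s=kinematics.ik(p,q)
        if s is not None:c.append((np.abs(np.asarray(s)-q0).max(),q,np.asarray(s)))
    return min(c,key=lambda a:a[0])[1:] if c else (None,None)
def shot(n,tag,box=None,s=1):
    f=eyes.grab_frame(n);im=f["frame"]
    if box: im=cv2.resize(im[box[1]:box[1]+box[3],box[0]:box[0]+box[2]],None,fx=s,fy=s,interpolation=cv2.INTER_CUBIC)
    cv2.imwrite(f"pics/{tag}.png",im[:,:,::-1]);return f
def st(m=""):
    s=monitor.sense();print(m,"t",round(s["clock"],2),"p",np.round(s["position"],4),"F",np.round(s["contact_force"],1),"gap",round(s["finger_gap"],3))
def latchpt(a,z=.098,r=.075): return T([-.066-r*np.sin(a),-.112+r*np.cos(a),z])
def handle(th,extra=0):
    a=np.arctan2(.044,-.165)-th;R=.1708
    return np.array([.080+R*np.cos(a),.035,.066+R*np.sin(a)])
E
python3 - <<'E'
from c import *
for a in(-.5,.4,1.3): print("latch",a,np.round(latchpt(a),3),best(latchpt(a),TY+np.pi/2)[1])
for th in(0,.5,.9,1.1):
  for ti in (0,.3):
    p=T(handle(th))+Ro.from_quat(down(TY,ti)).apply([.019,0,0]);print("h",th,ti,np.round(p,3),best(p,TY,ti)[1])
for x in(-.08,.06): print("push",best(T([x,0,.185]),TY+np.pi/2)[1])
print("lift",best(LO+[0,0,.06],LY+np.pi/2)[1])
for d in(-.2,-.068):
  print("ins",best(T([d,0,.04],PY,PO),PY+np.pi/2)[1])
  print("nest",best(T([-.01+d,0,.1]),TY+np.pi/2)[1])
E
```

```text
latch -0.5 [0.564 0.197 0.098] [ 1.40054665e-01  5.98103657e-01  1.43060968e+00 -4.44089210e-16
  1.11287932e+00 -1.58607597e+00]
latch 0.4 [0.5   0.19  0.098] [ 1.44397729e-01  4.75919171e-01  1.63583176e+00 -4.44089210e-16
  1.02984172e+00 -1.58173290e+00]
latch 1.3 [0.465 0.135 0.098] [ 4.01917912e-02  3.79918771e-01  1.78751897e+00 -4.44089210e-16
  9.74154916e-01 -1.68593884e+00]
h 0 0 [0.498 0.269 0.091] [ 2.88047639e-01  5.44177809e-01  1.54397567e+00 -4.44089210e-16
  1.05343918e+00  1.32713336e-01]
h 0 0.3 [0.492 0.268 0.092] [0.27318728 0.68651898 1.32550012 0.03511339 1.42770107 0.10762523]
h 0.5 0 [0.538 0.275 0.165] [ 2.78844366e-01  5.41477370e-01  1.33651256e+00 -4.44089210e-16
  1.26360272e+00  1.23510063e-01]
h 0.5 0.3 [0.533 0.274 0.166] [0.26584677 0.69975389 1.09833677 0.03268024 1.64174106 0.10793143]
h 0.9 0 [0.593 0.284 0.204] [ 2.68268924e-01  6.33070145e-01  1.08321690e+00 -4.44089210e-16
  1.42530561e+00  1.12934620e-01]
h 0.9 0.3 [0.588 0.283 0.204] [0.25727913 0.81591263 0.79183701 0.03113771 1.83225547 0.10547226]
h 1.1 0 [0.625 0.289 0.214] [ 2.62881066e
[... 209 characters left out ...]
26848203e-01  1.45973175e+00 -4.44089210e-16
  1.25501270e+00 -1.50227784e+00]
push [ 2.09887356e-01  7.38391386e-01  9.50570191e-01 -4.44089210e-16
  1.45263108e+00 -1.51624327e+00]
lift [-3.03003241e-01  3.65196088e-01  1.94233749e+00 -4.44089210e-16
  8.34059073e-01  1.29641649e+00]
ins [-8.73048596e-01  3.81246782e-01  1.90940965e+00 -4.44089210e-16
  8.50936219e-01  5.61612049e-01]
nest [ 2.45092725e-01  2.85067256e-01  1.92073359e+00 -4.44089210e-16
  9.35791810e-01 -1.48103791e+00]
ins [-6.61071886e-01  5.66305856e-01  1.59715885e+00 -4.44089210e-16
  9.78127951e-01  7.73588760e-01]
nest [ 2.23603566e-01  5.24925292e-01  1.54893274e+00 -4.44089210e-16
  1.06773462e+00 -1.50252706e+00]
```

```bash
python3 - <<'E'
from c import *
env.close_gripper(20)
p=latchpt(-.5,.16);q,_=best(p,TY+np.pi/2)
env.reach(p,q);st("above")
print(env.movel(latchpt(-.5),velocity=.12,guard=12));st("down")
for a in np.linspace(-.15,1.3,6):
    g=env.movel(latchpt(a),velocity=.12,guard=25);st(f"a{a:.2f} {g}")
    if g:break
shot("top","lt",(205,165,110,90),6);shot("scene","ls",(300,170,180,150),4)
E
```

```text
above t 2.65 p [0.5642 0.1978 0.1602] F [ 0.   0.2 -0.6] gap -0.002
False
down t 3.32 p [0.5648 0.1973 0.0987] F [-0.5 -0.   0.1] gap -0.003
a-0.15 False t 3.68 p [0.5393 0.2016 0.099 ] F [0.6 0.2 0.1] gap -0.001
a0.14 False t 4.02 p [0.518  0.1981 0.0984] F [ 0.3 -0.7  0.3] gap -0.0
a0.43 False t 4.35 p [0.4984 0.189  0.0982] F [0.8 0.1 0.6] gap 0.005
a0.72 False t 4.68 p [0.4834 0.174  0.0985] F [ 4.8 -2.2 -0.2] gap -0.001
a1.01 True t 4.92 p [0.4769 0.1568 0.099 ] F [ 4.6 -2.1 -1.2] gap -0.003
```

View pics/ls.png

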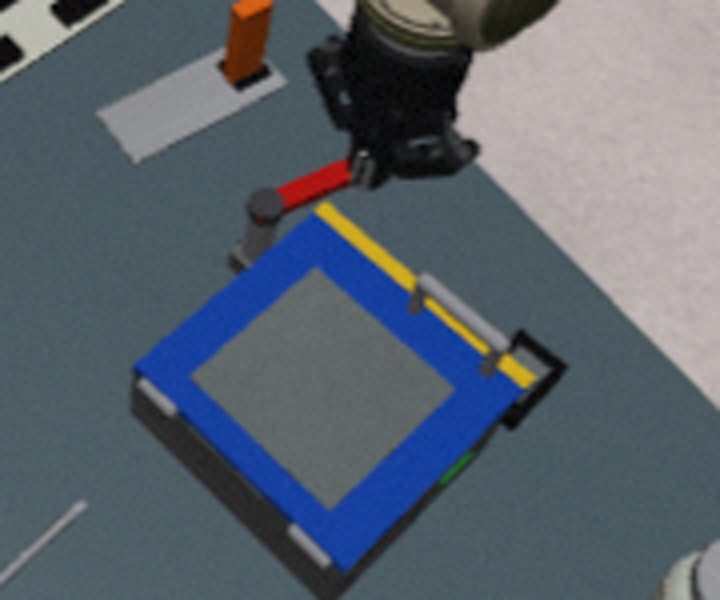

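View pics/lt.png

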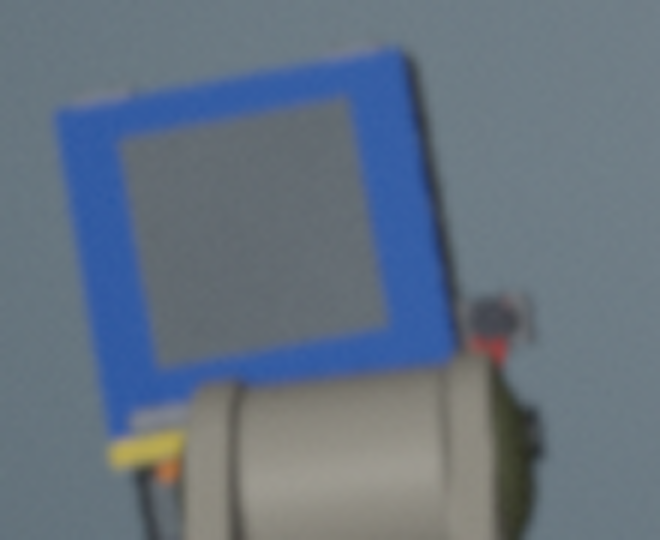

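```bash
python3 - <<'E'
from c import *
f=dict(np.load("scene0.npz"))
a=onplane(f,(300+268/4-.5,170+208/4-.5),.087);b=onplane(f,(300+350/4,170+172/4),.085)
print(a,b,T([-.066,-.112,.085]));d=Ro.from_euler('z',-TY).apply(b-a);print(d,np.arctan2(-d[0],d[1]))
st()
E
```

```text
[0.53962416 0.13358937 0.087     ] [0.47272365 0.14278132 0.085     ] [0.53912221 0.12643761 0.085     ]
[-0.06467294  0.01943148 -0.002     ] 1.2789196770667042
 t 5.02 p [0.477  0.1575 0.099 ] F [ 5.1 -2.8 -0.7] gap -0.0
```

```bash
python3 - <<'E'
from c import *
for a in np.linspace(1.0,1.3,4):
    g=env.movel(latchpt(a),velocity=.06,guard=30);st(f"a{a:.2f} {g}")
    if g:break
shot("scene","ls2",(300,170,180,150),4)
E
```

```text
a1.00 False t 5.27 p [0.4761 0.156  0.0994] F [23.3 -4.2 -9. ] gap 0.001
a1.10 False t 5.54 p [0.4748 0.1489 0.0996] F [ 28.7  -3.7 -12.3] gap 0.003
a1.20 False t 5.82 p [0.4743 0.1419 0.0999] F [ 36.9   0.8 -17.5] gap 0.002
a1.30 False t 6.09 p [0.4744 0.135  0.1002] F [ 44.    3.2 -21.4] gap -0.003
```

View pics/ls2.png

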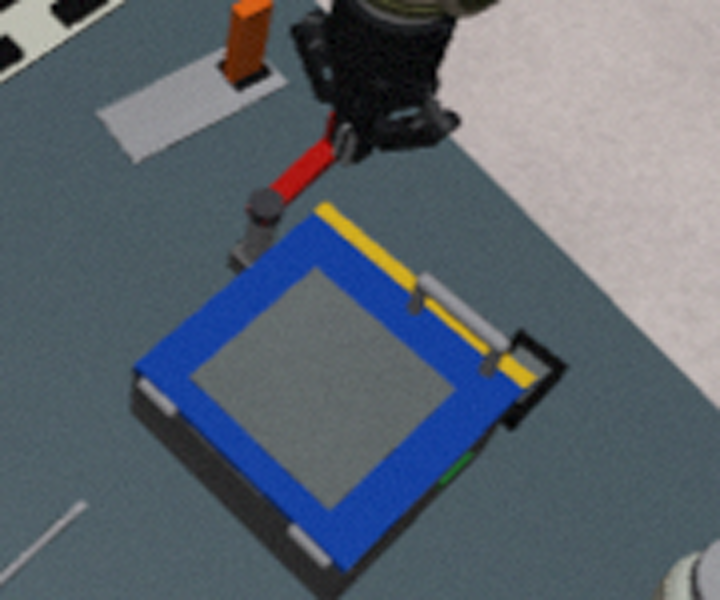

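The force reached 44 N in +x. The finger has slipped inboard of the tab and is pushing it radially, so I'll back off first and then look.

```bash
python3 - <<'E'
from c import *
p=monitor.sense()["position"]
env.movel(p+[.012,.002,0],velocity=.05);st("relief")
env.movel(monitor.sense()["position"]+[.0,.0,.09],velocity=.2);st()
p=T([-.13,.03,.2]);env.reach(p,best(p,TY+np.pi/2)[0]);st()
shot("top","lt3",(205,165,110,90),6);shot("scene","ls3",(300,170,180,150),4)
E
python3 -c "
import cv2,numpy as np
a=cv2.imread('pics/lt3.png');b=cv2.imread('pics/ls3.png')
h=450;cv2.imwrite('pics/l3.png',np.hstack([cv2.resize(i,(400,400*i.shape[0]//i.shape[1]))[:320] for i in(a,b)]))"
```

```text
relief t 6.73 p [0.486  0.1372 0.1   ] F [-0.1 -0.6  0.3] gap 0.003
 t 7.33 p [0.4854 0.1372 0.1891] F [-0.   0.  -0.5] gap 0.002
 t 7.9 p [0.4533 0.257  0.1987] F [-0.4  0.3  0.2] gap -0.0
```

View pics/l3.png

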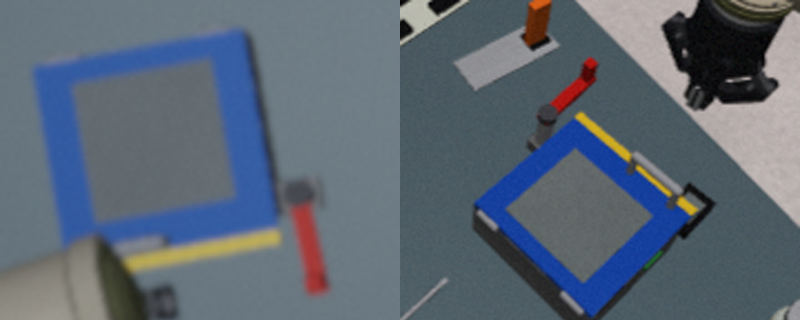

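The lever now lies parallel to the tester's side (top crop, (300,190) to (318,292)), so about 1.57 rad, and the cover is still shut. Next is the handle.

```bash
python3 - <<'E'
from c import *
env.release()
h=T(handle(0));p=h+[0,0,.045];q,_=best(p,TY)
env.reach(p,q);st("above")
f=shot("wrist","wh");print("handle px",proj(f,h), proj(f,T([-.085,.005,.11])),proj(f,T([-.085,.065,.11])))
E
```

```text
above t 10.18 p [0.4976 0.2687 0.1551] F [-1.   0.5 -0.5] gap 1.0
handle px [318.5078331  228.37459354] [318.55180324 272.93160358] [318.57265388 180.06447885]
```

View pics/wh.png

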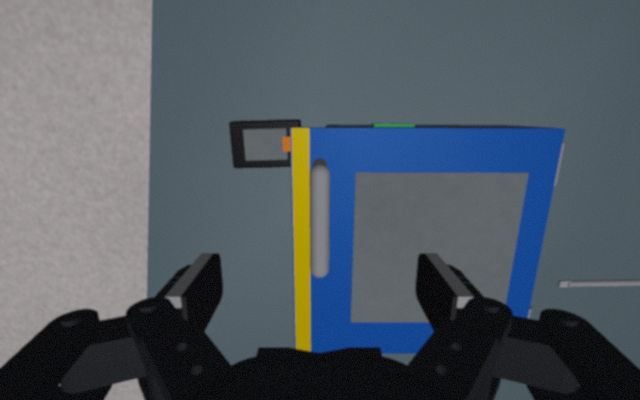

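The handle sits at column 320, rows 160–277, against a predicted column of 318.5, so it's aligned. I'll grasp it and swing the cover.

```bash
python3 - <<'E'
from c import *
h=T(handle(0))
print(env.movel(h+[0,0,-.017],velocity=.12,guard=12));st("down")
env.close_gripper(25);st("closed")
off=np.array([0,0,-.017])
for th in np.arange(.12,.97,.12):
    g=env.movel(T(handle(th))+off,velocity=.15,guard=30);st(f"th{th:.2f} {g}")
    if g:break
shot("scene","hs",(300,120,200,180),3.3)
E
```

```text
False
down t 10.9 p [0.498  0.2689 0.0937] F [-0.1 -0.   0.9] gap 1.0
closed t 11.57 p [0.4978 0.2688 0.0932] F [1.8 0.4 0.4] gap 0.128
th0.12 False t 11.85 p [0.5039 0.2697 0.1124] F [ 0.7  0.9 -1.4] gap 0.127
th0.24 False t 12.13 p [0.5119 0.271  0.1304] F [-2.8 -1.5  1.9] gap 0.13
th0.36 False t 12.42 p [0.5222 0.2726 0.148 ] F [-9.3 -2.6  6.4] gap 0.126
th0.48 False t 12.7 p [0.5345 0.2746 0.1645] F [-13.2  -4.3  12. ] gap 0.128
th0.60 False t 12.98 p [0.5492 0.2769 0.1799] F [-16.   -5.1  18.6] gap 0.129
th0.72 False t 13.27 p [0.5662 0.2797 0.1929] F [-12.3  -3.5  18.2] gap 0.127
th0.84 False t 13.55 p [0.5845 0.2825 0.2032] F [-7.6 -2.  16.5] gap 0.127
th0.96 False t 13.83 p [0.6035 0.2855 0.2111] F [-3.9 -1.7 13.5] gap 0.132
```

View pics/hs.png

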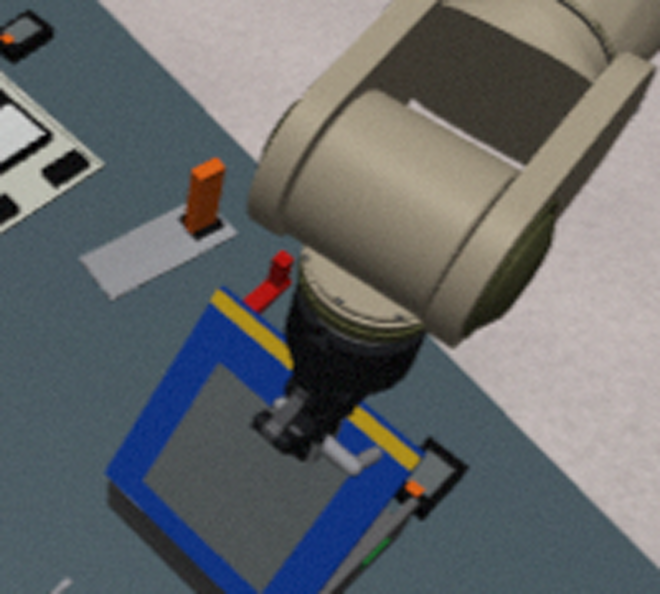

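```bash
python3 - <<'E'
from c import *
off=np.array([0,0,-.017])
for th in (.85,.74):
    env.movel(T(handle(th))+off,velocity=.15,guard=35)
env.release();st("open")
p=monitor.sense()["position"];ex=Ro.from_euler('z',TY).apply([1,0,0])
env.movel(p-.015*ex,velocity=.1,guard=25);st()
env.movel(p-.015*ex+[0,0,.09],velocity=.2,guard=25);st("up")
shot("scene","hs2",(300,120,200,180),3.3)
env.movel(p-.16*ex+[0,0,.09],velocity=.25,guard=25)
st()
E
```

```text
open t 15.14 p [0.5696 0.28   0.1928] F [-0.5  0.7  0.5] gap 1.003
 t 15.44 p [0.5548 0.2778 0.1931] F [ 0.3 -0.1  0.3] gap 1.0
up t 16.04 p [0.5546 0.2776 0.2813] F [ 0.1  0.9 -0.8] gap 1.003
 t 16.82 p [0.4122 0.2553 0.2823] F [-0.4  0.6 -0. ] gap 1.001
```

View pics/hs2.png

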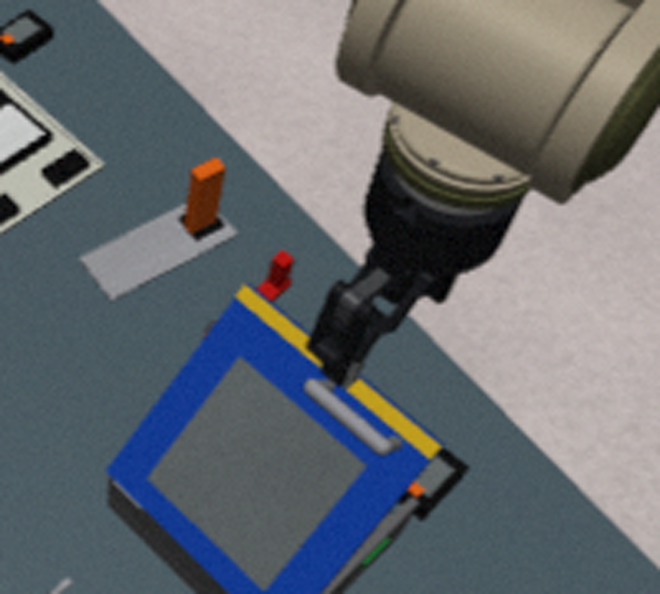

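```bash
python3 - <<'E'
from c import *
env.close_gripper(25)
E=lambda th:T([.080-.185*np.cos(th)-.013,0,.066+.185*np.sin(th)-.03])
p=E(.7)+T([-.05,0,0])-TO
q,_=best(p,TY+np.pi/2);env.reach(p,q);st("pre")
for th in (.7,.85,1.0,1.15,1.3,1.45,1.56):
    g=env.movel(E(th),velocity=.15,guard=30);st(f"{th} {g}")
    if g:break
shot("scene","ps",(300,100,200,180),3.3)
E
```

```text
pre t 18.93 p [0.4641 0.2282 0.1555] F [ 0.3 -0.3  0.9] gap -0.004
0.7 False t 19.41 p [0.5128 0.2358 0.155 ] F [-0.6  0.9 -0.6] gap -0.002
0.85 False t 19.74 p [0.532  0.2388 0.1749] F [ 0.2  0.7 -0.5] gap 0.001
1.0 False t 20.07 p [0.5538 0.2421 0.1909] F [-0.3  0.4  0.2] gap 0.004
1.15 False t 20.41 p [0.5778 0.2459 0.2038] F [ 0.6 -0.9 -0.7] gap -0.0
1.3 False t 20.74 p [0.6035 0.2499 0.2132] F [-1.2  0.4 -0.4] gap 0.003
1.45 False t 21.07 p [0.6303 0.2542 0.2188] F [-0.5 -0.5  0.3] gap 0.0
1.56 False t 21.36 p [0.6505 0.2573 0.2204] F [-0.4 -0.1  0.1] gap -0.0
```

View pics/ps.png

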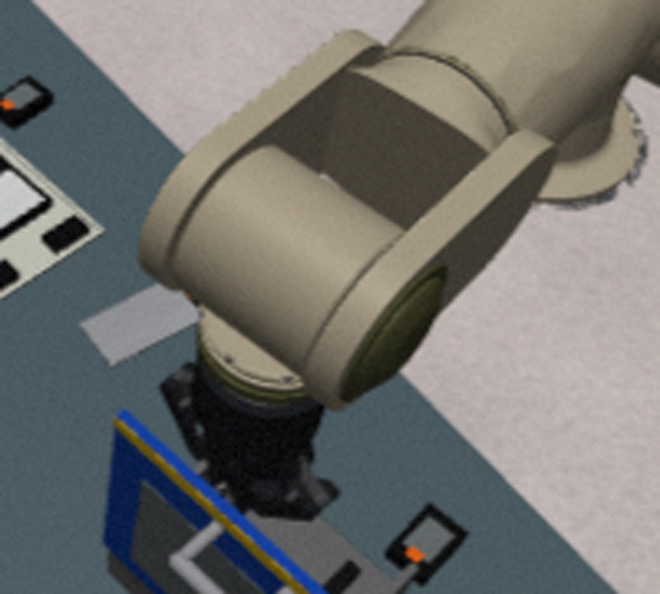

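```bash
python3 - <<'E'
from c import *
p=monitor.sense()["position"];ex=Ro.from_euler('z',TY).apply([1,0,0])
env.movel(p-.15*ex,velocity=.25);st()
env.release()
# lifter: jaw along lifter y
q,s=best(LO+[0,0,.13],LY+np.pi/2);print(np.round(s,2))
env.reach(LO+[0,0,.16],q);st("lift above")
f=shot("scene","op",(300,100,200,180),3.3);np.savez("sceneop.npz",**f)
f=shot("top","opt",(195,120,130,130),4);np.savez("topop.npz",**f)
f=shot("wrist","wl");np.savez("wl.npz",**f)
print("grip top px",proj(f,LO+[0,0,.09]))
E
```

```text
t 22.16 p [0.5025 0.2341 0.2209] F [ 0.1  0.2 -0.7] gap 0.003
[-0.3   0.25  1.88 -0.    1.02  1.3 ]
lift above t 23.98 p [ 0.4409 -0.0153  0.1604] F [ 0.7 -0.6  0.6] gap 0.998
grip top px [320.77010549 216.03542101]
```

View pics/op.png

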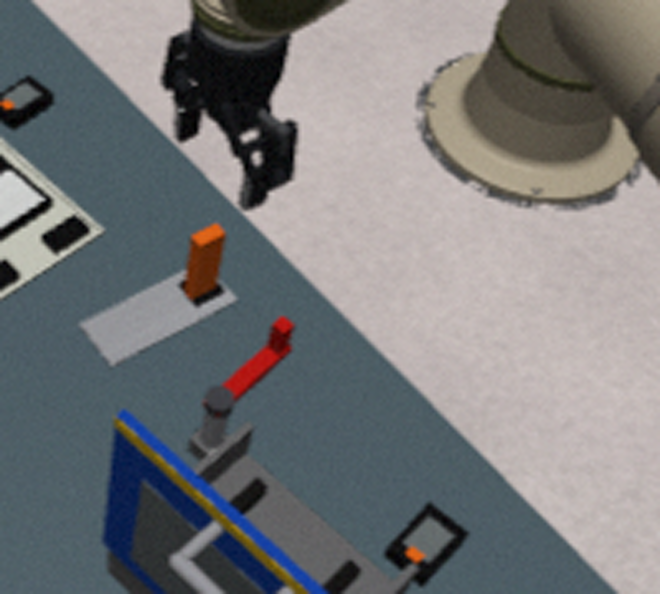

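View pics/wl.png

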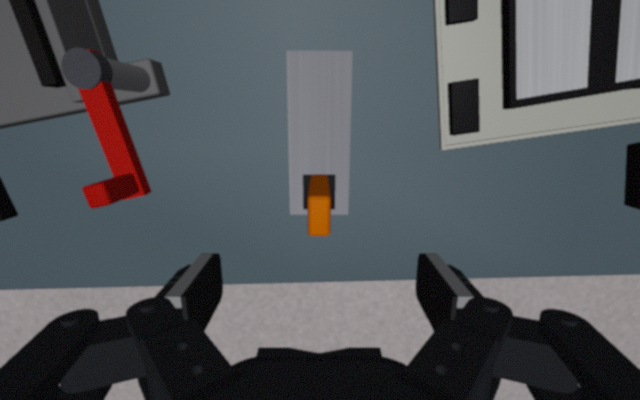

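```bash
python3 - <<'E'
from c import *
f=dict(np.load("topop.npz"));im=f["frame"]
for th in(1.35,1.4,1.45,1.5,1.55,1.6):
    a=[proj(f,T([.08-.185*np.cos(th)+.008*np.sin(th)*k,s*.09,.066+.185*np.sin(th)+.008*np.cos(th)*k])) for s in(1,-1) for k in (0,1)]
    print(th,np.round([(np.array(x)-[195,120])*4 for x in a],0).tolist())
x0,y0=220,180;c=cv2.resize(im[y0:y0+60,x0:x0+60],None,fx=6,fy=6,interpolation=cv2.INTER_CUBIC)
m=(c.max(2)<60).astype(np.uint8)*255
cs,_=cv2.findContours(m,cv2.RETR_EXTERNAL,cv2.CHAIN_APPROX_NONE)
for k in cs:
    if cv2.contourArea(k)>500:
        w=np.array([onplane(f,(p+.5)/6-.5+[x0,y0],.036)[:2] for p in k[:,0].astype(float)])*1000
        r=cv2.minAreaRect(w.astype(np.float32));print(np.round(r[0],1),np.round(r[1],1),round(r[2],2))
print(T([-.01,.05,.036]),T([-.01,-.05,.036]))
E
```

```text
1.35 [[19.0, 290.0], [16.0, 279.0], [283.0, 241.0], [281.0, 229.0]]
1.4 [[16.0, 277.0], [13.0, 265.0], [280.0, 228.0], [278.0, 216.0]]
1.45 [[13.0, 263.0], [11.0, 252.0], [278.0, 214.0], [275.0, 202.0]]
1.5 [[10.0, 250.0], [8.0, 238.0], [275.0, 200.0], [273.0, 189.0]]
1.55 [[8.0, 236.0], [6.0, 224.0], [273.0, 187.0], [270.0, 175.0]]
1.6 [[6.0, 223.0], [4.0, 211.0], [270.0, 173.0], [268.0, 162.0]]
[570.1 295. ] [94.7 10.9] 8.84
[585.3 196.7] [94.2  9.5] 8.8
[0.56938488 0.29515089 0.036     ] [0.58485592 0.1963549  0.036     ]
```

The cover stands at about 1.54 rad, and the ribs match the prediction to within 0.6 mm. Now I'll grasp the lifter.

```bash
python3 - <<'E'
from c import *
print(env.movel(LO+[0,0,.048],velocity=.15,guard=15));st()
env.close_gripper(90);st("grip")
print(env.movel(LO+[0,0,.048+.05],velocity=.12));st("up")
f=shot("scene","gl",(280,120,160,130),5)
E
```

```text
False
 t 25.02 p [ 0.4408 -0.0158  0.0486] F [ 0.1 -0.8  0.4] gap 1.003
grip t 25.67 p [ 0.4403 -0.0158  0.0481] F [-0.3  1.1  1.8] gap 0.176
False
up t 26.23 p [ 0.4399 -0.0157  0.0974] F [ 1.1  0.6 -2.4] gap 0.176
```

View pics/gl.png

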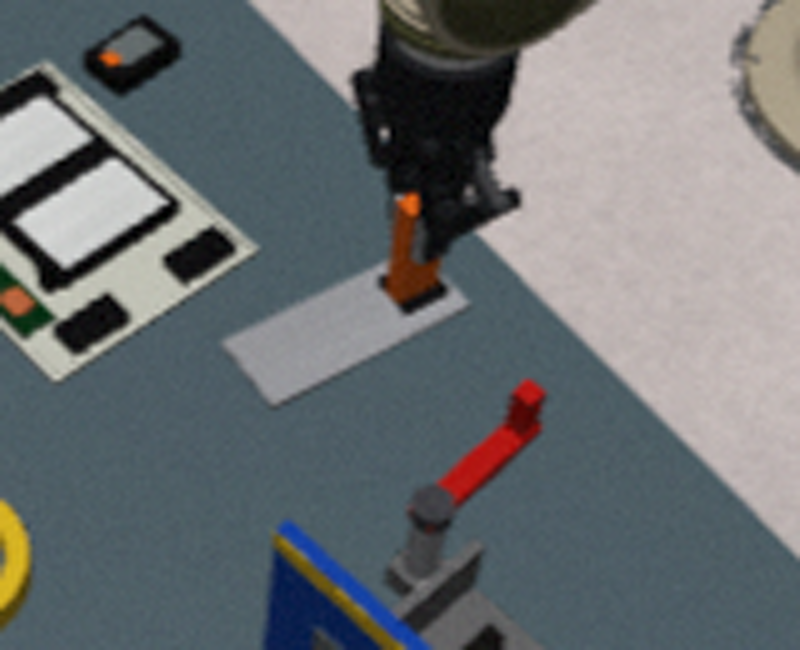

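```bash
python3 - <<'E'
from c import *
G=.048
p=T([-.215,0,0],PY,PO);p[2]=.07+G
q,s=best(p,PY+np.pi/2);print(np.round(s,2))
env.reach(p,q);st("pre")
p[2]=.0115+G;print(env.movel(p,velocity=.12,guard=15));st("low")
p=T([-.13,0,0],PY,PO);p[2]=.0115+G;print(env.movel(p,velocity=.12,guard=10));st("partial")
f=shot("wrist","wi");f=shot("scene","si",(230,110,160,130),5);f=shot("top","ti",(350,165,110,90),6)
E
```

```text
[-0.9   0.27  1.89 -0.    0.99  0.53]
pre t 27.3 p [ 0.3549 -0.261   0.1176] F [-0.6  0.6 -2.3] gap 0.179
False
low t 27.94 p [ 0.3551 -0.2617  0.0599] F [-0.6  1.9 -1. ] gap 0.174
False
partial t 28.8 p [ 0.4385 -0.2502  0.0595] F [-0.7 -0.  -1.4] gap 0.179
```

View pics/wi.png

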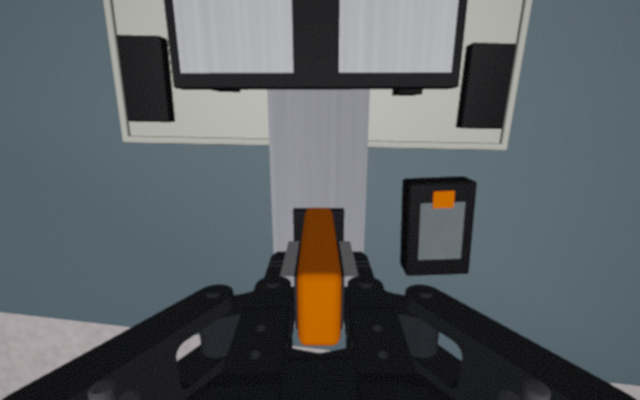

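View pics/si.png

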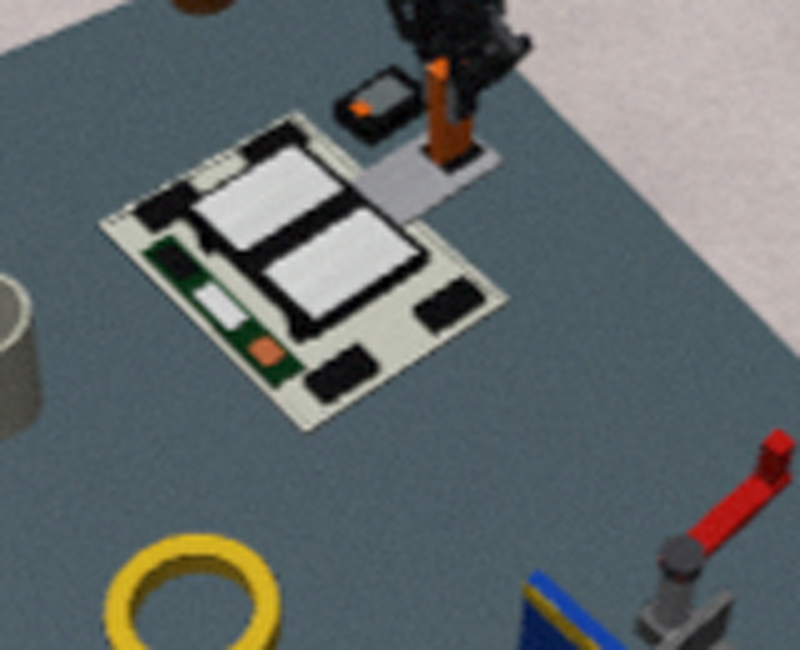

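The blade (columns 268–370) is centred between the strips (227 and 408) and its tip is already under the pack. I'll go on in and lift.

```bash
python3 - <<'E'
from c import *
G=.048
p=T([-.072,0,0],PY,PO);p[2]=.0115+G
print(env.movel(p,velocity=.1,guard=12));st("in")
f=shot("wrist","wi2")
p[2]+=.012;env.movel(p,velocity=.04);st("touch")
p[2]+=.028;env.movel(p,velocity=.08);st("lift")
env.hold(.3);st()
f=shot("wrist","wi3");f=shot("scene","si3",(230,90,180,150),4.4);f=shot("top","ti3",(350,165,110,90),6)
E
python3 -c "
import cv2,numpy as np
a=cv2.imread('pics/wi2.png');b=cv2.imread('pics/wi3.png')
cv2.imwrite('pics/w23.png',np.hstack([i[:,100:500] for i in(a,b)]))"
```

```text
False
in t 29.68 p [ 0.4959 -0.2423  0.0593] F [ 1.1 -0.2 -1.1] gap 0.177
touch t 30.18 p [ 0.4963 -0.2424  0.0716] F [-0.3 -0.5 -2.7] gap 0.179
lift t 30.68 p [ 0.4963 -0.2423  0.0995] F [ 0.8 -1.  -4.2] gap 0.179
 t 30.98 p [ 0.4962 -0.2423  0.0992] F [ 0.3  0.2 -2.6] gap 0.17
```

View pics/w23.png

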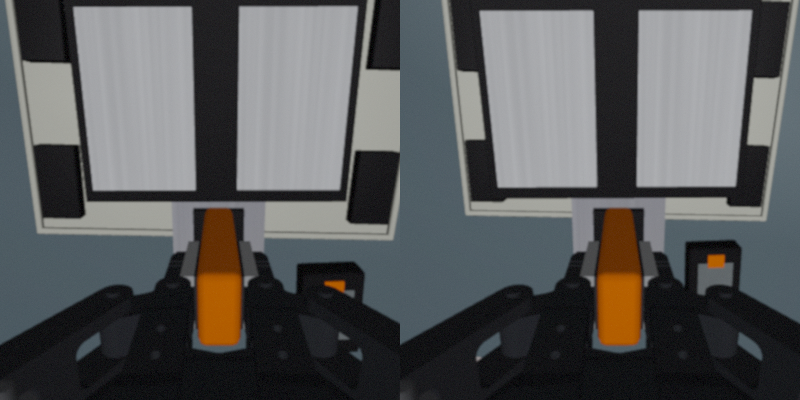

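View pics/si3.png

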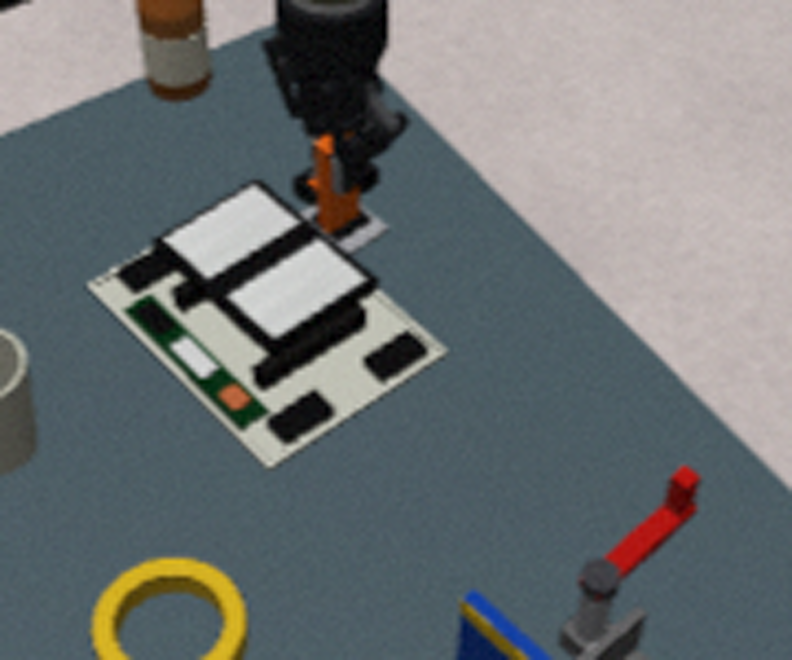

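```bash
cat > pk.py <<'E'
from c import *
def packpose(f,ztop):
    im=f["frame"];m=((im.min(2)>115)&(im.max(2).astype(int)-im.min(2)<40)).astype(np.uint8)*255
    m=cv2.erode(m,np.ones((2,2),np.uint8))
    cs,_=cv2.findContours(m,cv2.RETR_CCOMP,cv2.CHAIN_APPROX_NONE);P=[]
    for k in cs:
        if cv2.contourArea(k)<4000: continue
        w=np.array([onplane(f,p,ztop)[:2] for p in k[:,0].astype(float)])*1000
        r=cv2.minAreaRect(w.astype(np.float32));print(" cell?",np.round(r[0],1),np.round(r[1],1),round(r[2],1),cv2.contourArea(k))
        if 78<max(r[1])<95 and 48<min(r[1])<62:P.append(w)
    if len(P)==2:
        r=cv2.minAreaRect(np.vstack(P).astype(np.float32));print("PACK",np.round(r[0],1),np.round(r[1],1),round(r[2],2));return r
E
python3 - <<'E'
from pk import *
p=monitor.sense()["position"];p[2]=.215
env.movel(p,velocity=.12);st("high")
f=shot("wrist","wh2");p=monitor.sense()["position"]
r=packpose(f,p[2]-.048+.016)
if r is not None: print(Ro.from_euler('z',-PY).apply(np.append(np.array(r[0])/1000-p[:2],0)))
E
```

```text
high t 32.25 p [ 0.496  -0.2421  0.2142] F [ 0.3  0.6 -3.8] gap 0.176
 cell? [431. -89.] [ 72.8 164.6] 38.1 13556.0
 cell? [ 465.2 -426.2] [120.7  70.5] 67.4 11062.5
 cell? [ 573.5 -382.6] [103.8  33.5] 22.5 6178.5
 cell? [ 571.9 -268.3] [85.5 53.6] 8.0 18163.0
 cell? [ 561.4 -193.1] [85.9 53.9] 7.9 18222.5
PACK [ 566.7 -230.6] [ 85.9 129.7] 7.98
[0.07154857 0.00182215 0.        ]
```

View pics/wh2.png

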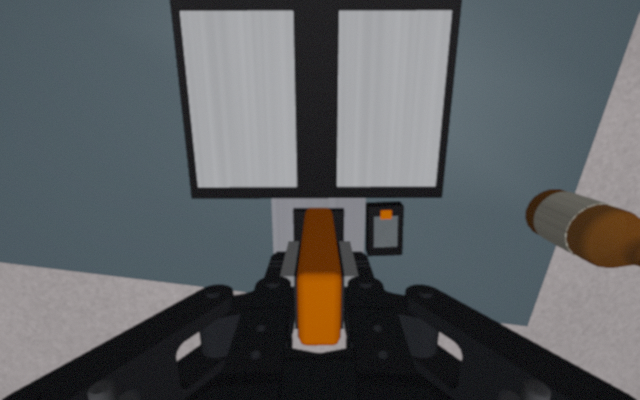

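```bash
python3 - <<'E'
from pk import *
off=Ro.from_euler('z',TY).apply([.0715,.001,0])
n=T([-.01,0,0])+[.0003,.0001,0]
p=n-off;p[2]=.215
q=down(TY+np.pi/2);q2=down(TY-np.pi/2);cur=monitor.sense()["ee_rot"]
q=max((q,q2),key=lambda a:abs(np.dot(a,cur)));print(abs(np.dot(q,cur)))
try:
    env.movel(p,velocity=.16,frame=q)
except Exception as e:
    print("E",repr(e)); env.movel(p,velocity=.16)
st("over")
f=shot("wrist","wn");pp=monitor.sense()["position"]
r=packpose(f,pp[2]-.048+.016)
if r is not None: print("pack in tester",Ro.from_euler('z',-TY).apply(np.append(np.array(r[0])/1000,0)-np.append(TO[:2],0)))
f=shot("scene","sn",(280,100,200,170),3.8)
E
```

```text
0.9999535528101237
over t 35.42 p [0.507  0.2335 0.215 ] F [-0.7 -0.8 -3.4] gap 0.179
 cell? [583.4 208.8] [85.6 53.7] 9.0 18207.0
 cell? [571.5 283.7] [85.9 53.8] 9.0 18255.5
 cell? [477.2 357.9] [111.6 247.4] 84.2 26587.5
PACK [577.5 246.3] [ 85.9 129.6] 9.04
pack in tester [-0.00957112  0.00045245  0.        ]
```

View pics/sn.png

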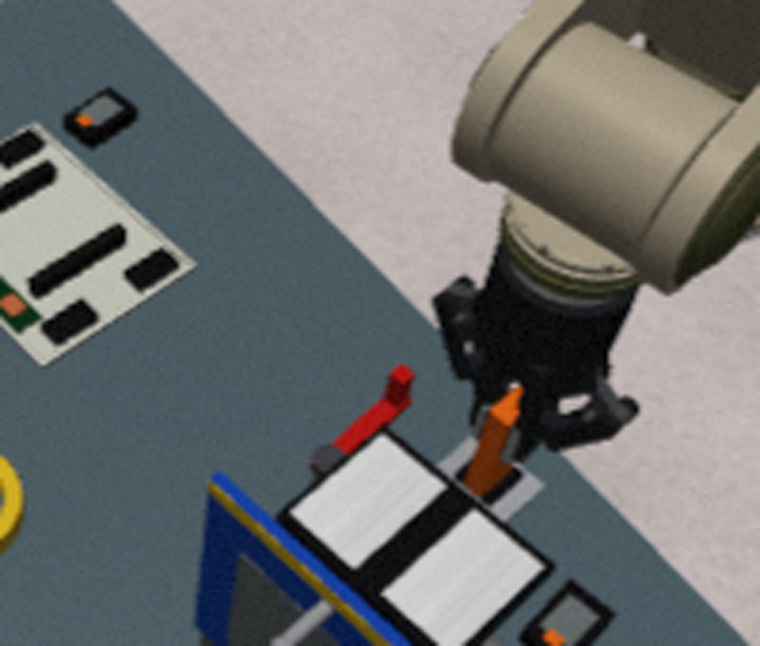

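View pics/wn.png

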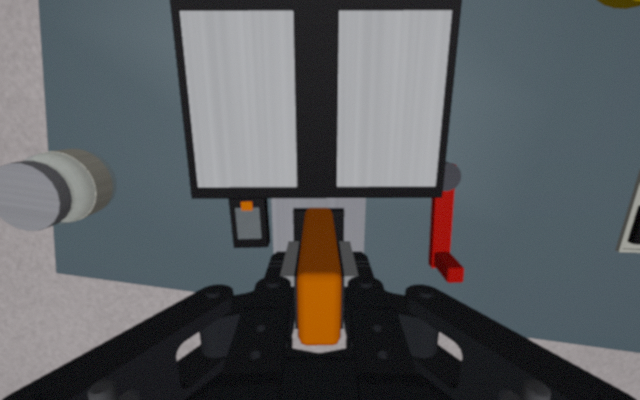

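```bash
python3 - <<'E'
from pk import *
p=monitor.sense()["position"].copy();p=np.array([.507,.2335,.092])
env.movel(p,velocity=.12,guard=25);st("near")
p[2]=.074;print(env.movel(p,velocity=.03,guard=15));st("set")
f=shot("wrist","wn2");r=packpose(f,.048)
if r is not None: print("pack in tester",Ro.from_euler('z',-TY).apply(np.append(np.array(r[0])/1000,0)-np.append(TO[:2],0)))
E
```

```text
near t 36.7 p [0.5074 0.2336 0.0928] F [ 1.1 -0.6 -3.3] gap 0.172
False
set t 37.45 p [0.5072 0.2335 0.0742] F [ 1.1 -0.9 -1.1] gap 0.174
 cell? [571.6 283.8] [85.6 54. ] 9.0 19654.5
 cell? [583.5 208.8] [86.  54.1] 9.0 19723.0
PACK [577.6 246.3] [ 85.9 130.1] 8.92
pack in tester [-0.00939539  0.00046011  0.        ]
```

View pics/wn2.png

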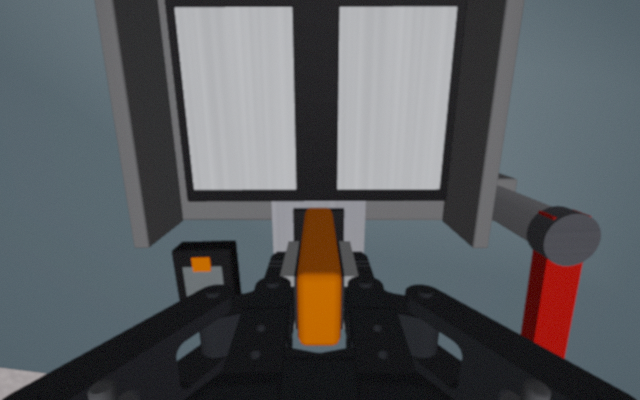

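```bash
python3 - <<'E'
from pk import *
ex=Ro.from_euler('z',TY).apply([1,0,0]);p=np.array([.507,.2335,.0742])
print(env.movel(p-.145*ex,velocity=.1,guard=10));st("out")
p=p-.145*ex;p[2]=.2;env.movel(p,velocity=.2);st("up")
q,s=best(LO+[0,0,.2],LY+np.pi/2);print(np.round(s,2),np.round(monitor.sense()["joints"],2))
env.reach(LO+[0,0,.12],q);st("above spot")
f=shot("wrist","wo");f=shot("scene","so",(260,110,200,170),3.8);f=shot("top","to",(195,120,130,130),4);np.savez("to.npz",**f)
E
```

```text
False
out t 39.1 p [0.3641 0.2111 0.0742] F [ 0.4  0.1 -1.8] gap 0.176
up t 39.88 p [0.3633 0.2109 0.199 ] F [ 0.3  0.1 -1.3] gap 0.175
[-0.3   0.16  1.78 -0.    1.2   1.3 ] [ 0.25  0.11  1.84 -0.    1.19  1.66]
above spot t 40.87 p [ 0.4402 -0.015   0.1199] F [-0.3  0.9 -1.8] gap 0.172
```

View pics/so.png

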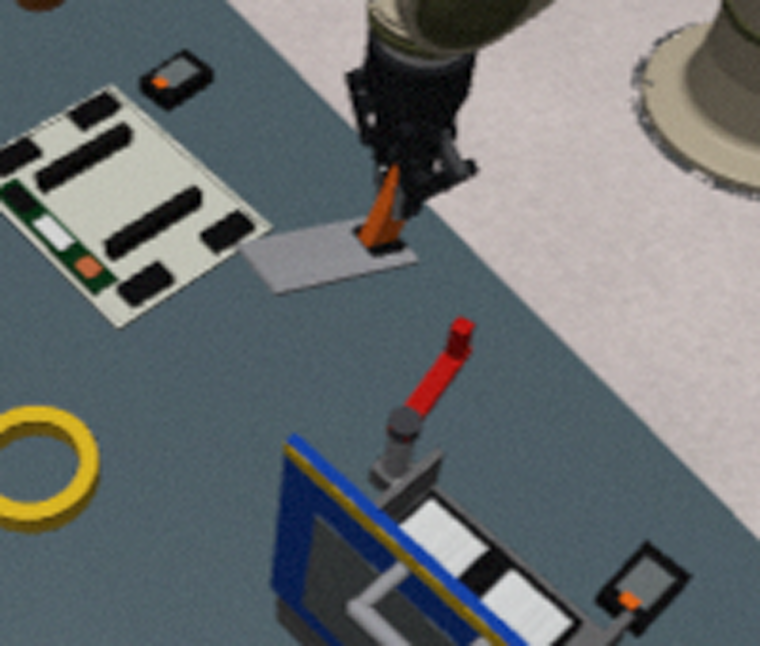

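View pics/to.png

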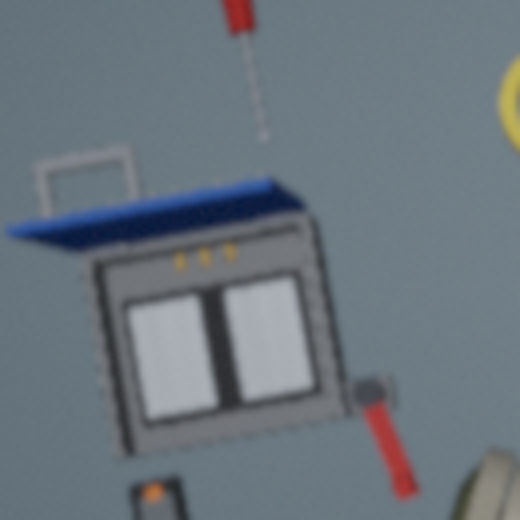

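View pics/wo.png

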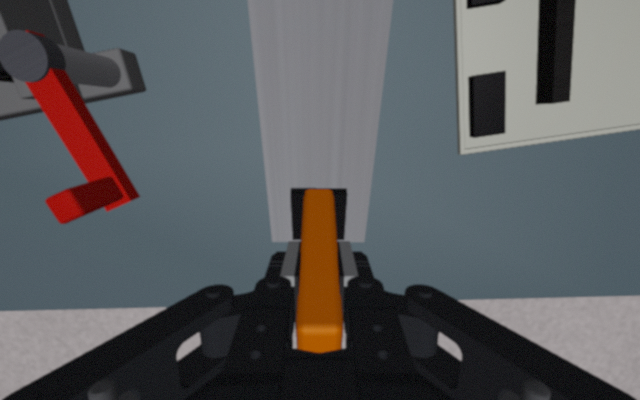

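```bash
python3 - <<'E'
from pk import *
f=dict(np.load("to.npz"))
m=None
im=f["frame"];x0,y0=215,180;c=cv2.resize(im[y0:y0+60,x0:x0+70],None,fx=6,fy=6,interpolation=cv2.INTER_CUBIC)
m=(c.min(2)>110).astype(np.uint8)*255
cs,_=cv2.findContours(m,cv2.RETR_EXTERNAL,cv2.CHAIN_APPROX_NONE);P=[]
for k in cs:
    if cv2.contourArea(k)>4000:
        w=np.array([onplane(f,(p+.5)/6-.5+[x0,y0],.048)[:2] for p in k[:,0].astype(float)])*1000
        r=cv2.minAreaRect(w.astype(np.float32));print(np.round(r[0],1),np.round(r[1],1),round(r[2],2))
        if 75<max(r[1])<100: P.append(w)
if P:
    r=cv2.minAreaRect(np.vstack(P).astype(np.float32));print("PACK",r,"tester",Ro.from_euler('z',-TY).apply(np.append(np.array(r[0])/1000,0)-TO))
s=monitor.sense();print(Ro.from_quat(s["ee_rot"]).as_matrix().round(3))
E
```

```text
[522.7 223.6] [ 63.2 167.1] 28.45
[572.7 282.6] [89.7 57.6] 9.06
[584.8 207.4] [89.7 57.1] 9.3
[640.9 249. ] [ 36.2 159.7] 2.79
PACK ((578.7639770507812, 245.15367126464844), (89.75718688964844, 133.57810974121094), 9.114701271057129) tester [-0.00846892 -0.00084629  0.        ]
[[ 0.     1.    -0.027]
 [-0.    -0.027 -1.   ]
 [-1.     0.     0.   ]]
```

The pack is on its ribs at tester (-8.5, -0.8) mm. The lever is now further out, and the blade seems to have been knocked tip-up in the grasp by the lever. I'll quantify the pitch.

```bash
python3 - <<'E'
from pk import *
f=shot("wrist","wo2");np.savez("wo2.npz",**f)
im=f["frame"].astype(int);c,_=ray(f,(0,0))
pts=[]
for row in (2,60,120,170,235):
    a=im[row]; d=np.abs(np.diff(cv2.GaussianBlur(f["frame"],(5,5),0)[row].astype(int).sum(1)))
    seg=lambda lo,hi: lo+np.argmax(d[lo:hi])
    L=seg(235,285);R=seg(350,400)
    V=f["view"];K=f["mtx"]
    dep=K[0,0]*.056/(R-L);uv=((L+R)/2,row)
    pc=np.linalg.inv(K)@np.array([*uv,1])*dep;w=V[:3,:3].T@(pc-V[:3,3]);pts.append(w);print(row,L,R,np.round(w,4))
pts=np.array(pts);print(np.polyfit(pts[:,0],pts[:,2],1))
E
```

```text
2 247 392 [ 0.5491 -0.0174  0.1205]
60 253 385 [ 0.5294 -0.0167  0.1131]
120 259 378 [ 0.5046 -0.0158  0.1043]
170 264 372 [ 0.4793 -0.0148  0.0951]
235 270 364 [ 0.4378 -0.0131  0.0806]
[ 0.35854233 -0.07655089]
```

```bash
cat > lv.py <<'E'
from pk import *
def level(f):
    pts=[];bl=cv2.GaussianBlur(f["frame"],(5,5),0).astype(int)
    for row in (40,80,120,160):
        d=np.abs(np.diff(bl[row].sum(1)));L=215+np.argmax(d[215:290]);R=345+np.argmax(d[345:420])
        V=f["view"];K=f["mtx"];dep=K[0,0]*.056/(R-L)
        pc=np.linalg.inv(K)@np.array([(L+R)/2,row,1])*dep;w=V[:3,:3].T@(pc-V[:3,3]);pts.append(w);print(row,L,R,np.round(w,4))
    pts=np.array(pts);print(np.polyfit(pts[:,0],pts[:,2],1))
E
python3 - <<'E'
from lv import *
a=.345;cur=monitor.sense()["ee_rot"]
cand=[down(LY+k,a,LY) for k in(np.pi/2,-np.pi/2)];q=max(cand,key=lambda x:abs(np.dot(x,cur)))
H=np.array([.4402,-.015,.139]);p=H+Ro.from_quat(q).apply([.019,0,0]);print(p,kinematics.ik(p,q))
env.movel(p,velocity=.08,frame=q);st()
f=shot("wrist","wt");f2=shot("scene","wts",(260,110,200,170),3.8)
level(f)
E
```

```text
[ 0.4337769  -0.0148161   0.12111957] [-0.25862534  0.43772587  1.67189857 -0.07877751  1.36917211  1.3697211 ]
 t 41.56 p [ 0.4338 -0.0144  0.1208] F [-0.   0.2 -1.4] gap 0.176
40 250 387 [ 0.5233 -0.0161  0.0847]
80 255 383 [ 0.5074 -0.0159  0.0844]
120 259 378 [ 0.4892 -0.0152  0.0841]
160 263 373 [ 0.4679 -0.0143  0.0837]
[0.01706004 0.07573921]
```

View pics/wts.png

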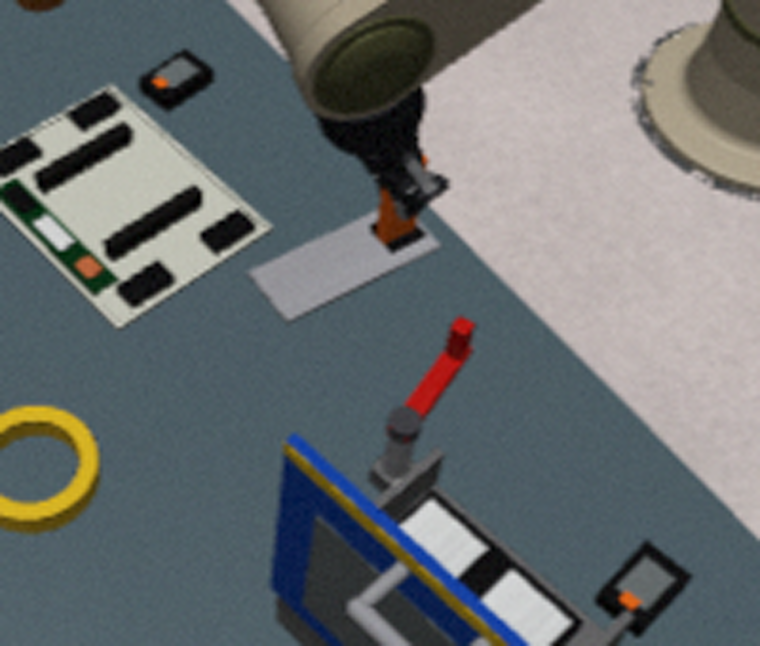

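View pics/wt.png

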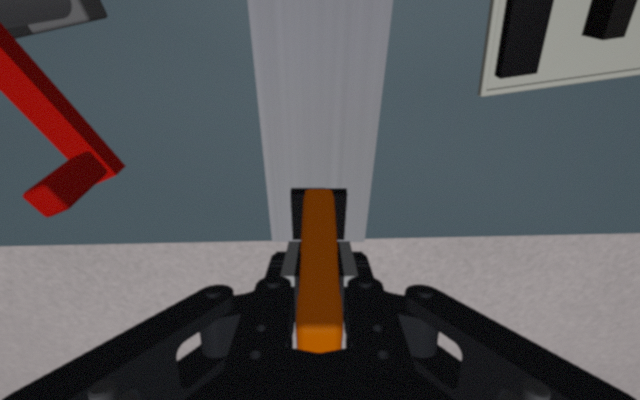

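```bash
python3 - <<'E'
from lv import *
p=monitor.sense()["position"].copy()
p[2]-=.060;print(env.movel(p,velocity=.1,guard=6));st()
for k in range(3):
    p[2]-=.01;g=env.movel(p,velocity=.02,guard=4);st(str(g))
    if g:break
f=shot("wrist","wd");f2=shot("scene","wds",(260,110,200,170),3.8)
level(f)
E
```

```text
False
 t 42.41 p [ 0.4337 -0.0146  0.0618] F [ 0.   0.1 -0.7] gap 0.173
False t 43.06 p [ 0.4334 -0.0145  0.0513] F [ 0.6  0.5 -2. ] gap 0.176
False t 43.71 p [ 0.4334 -0.0145  0.0413] F [ 0.1  0.1 -1. ] gap 0.178
True t 43.95 p [ 0.4337 -0.0145  0.0404] F [1.3 0.4 4.8] gap 0.172
40 251 388 [ 0.5231 -0.0168  0.0042]
80 255 383 [ 0.5073 -0.0162  0.0039]
120 259 378 [ 0.489  -0.0154  0.0036]
160 263 373 [ 0.4678 -0.0145  0.0033]
[ 0.01593915 -0.00416792]
```

View pics/wds.png

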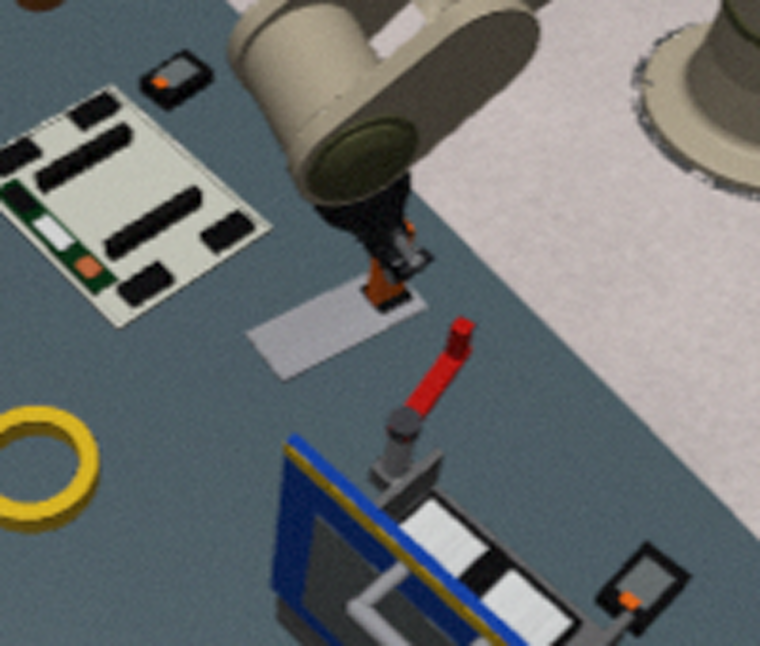

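```bash
python3 - <<'E'
from lv import *
env.release();st("rel")
s=monitor.sense();back=Ro.from_quat(s["ee_rot"]).apply([-1,0,0]);print(back)
env.movel(s["position"]+.13*back,velocity=.15,guard=8);st("back")
p=np.array([.33,-.05,.3]);q,_=best(p,np.pi/2);env.reach(p,q);env.hold(.3);st("away")
f=shot("scene","fs",(200,80,260,210),3);np.savez("fs.npz",**f)
f=shot("top","ft",(190,120,270,150),2.9);np.savez("ft.npz",**f);shot("wrist","fw")
E
```

```text
rel t 44.73 p [ 0.4332 -0.0144  0.0398] F [-0.5  0.9  0.1] gap 1.0
[ 0.33870773 -0.01002847  0.94083819]
back t 45.75 p [ 0.4767 -0.0156  0.1614] F [ 0.5  0.6 -0.4] gap 0.996
away t 46.9 p [ 0.3303 -0.05    0.2994] F [ 0.2  0.3 -0.4] gap 1.001
```

View pics/fs.png

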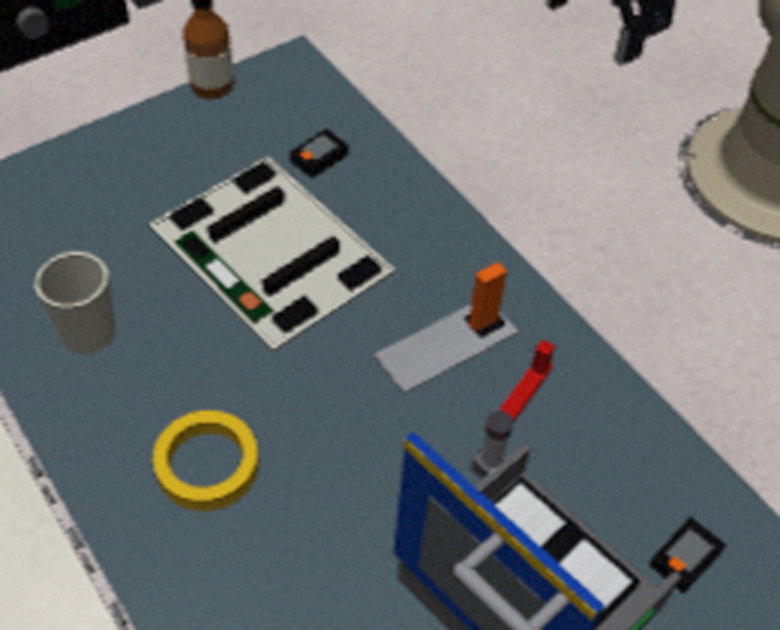

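View pics/ft.png

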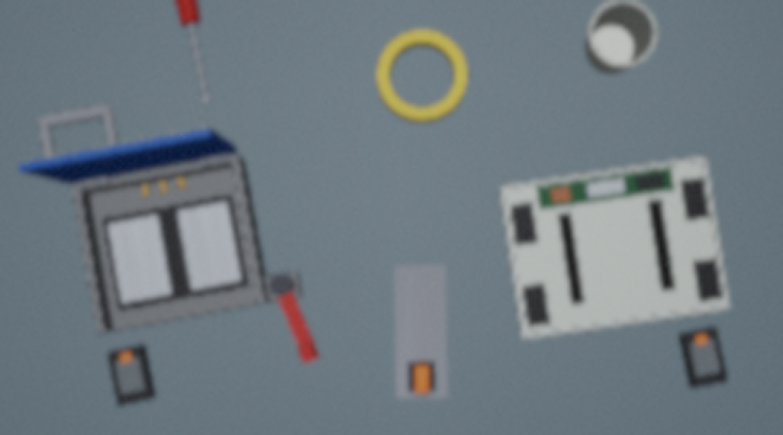

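```bash
python3 - <<'E'
from pk import *
f=dict(np.load("ft.npz"));f0=dict(np.load("top0.npz"))
for nm,(x0,y0,w,h,z) in dict(sp1=(222,236,28,28,.018),sp2=(418,230,28,28,.018)).items():
    for g in(f0,f):
        c=cv2.resize(g["frame"][y0:y0+h,x0:x0+w],None,fx=4,fy=4,interpolation=cv2.INTER_CUBIC);m=(c.max(2)<70).astype(np.uint8)*255
        m=cv2.morphologyEx(m,cv2.MORPH_CLOSE,np.ones((15,15),np.uint8));k=max(cv2.findContours(m,0,1)[0],key=cv2.contourArea);r=cv2.minAreaRect(k)
        print(nm,np.round(onplane(g,np.array(r[0])/4+[x0,y0],z)[:2]*1000,1))
im=f["frame"];x0,y0=215,180;c=cv2.resize(im[y0:y0+60,x0:x0+70],None,fx=6,fy=6,interpolation=cv2.INTER_CUBIC)
P=[]
for k in cv2.findContours((c.min(2)>120).astype(np.uint8)*255,0,1)[0]:
    w=np.array([onplane(f,(p+.5)/6-.5+[x0,y0],.048)[:2] for p in k[:,0].astype(float)])*1000;r=cv2.minAreaRect(w.astype(np.float32))
    if 75<max(r[1])<95 and 45<min(r[1])<62:P.append(w)
r=cv2.minAreaRect(np.vstack(P).astype(np.float32));print("PACK",np.round(r[0],1),np.round(r[1],1),r[2],Ro.from_euler('z',-TY).apply(np.append(np.array(r[0])/1000,0)-TO))
# two-view height check: pack near (front) left cell corner etc.
def tri(u,v,fa,fb):
    ca,da=ray(fa,u);cb,db=ray(fb,v);A=np.column_stack([da,-db]);s=np.linalg.lstsq(A,cb-ca,rcond=None)[0];return (ca+da*s[0]+cb+db*s[1])/2,np.linalg.norm(ca+da*s[0]-cb-db*s[1])
fs=dict(np.load("fs.npz"))
# pack front corners (tester -60,±70, .048): predicted px
for y in(.07,-.07): print(proj(f,T([-.06,y,.048])),proj(fs,T([-.06,y,.048])),(proj(fs,T([-.06,y,.048]))-[200,80])*3)
E
```

```text
sp1 [443.3 297.6]
sp1 [446.2 298. ]
sp2 [ 447.3 -323. ]
sp2 [ 447.2 -323.2]
PACK [578.7 245. ] [ 88.  132.1] 9.140170097351074 [-0.00850962 -0.00097205  0.        ]
[230.01695799 226.98450798] [412.97703221 272.85799586] [638.93109664 578.57398758]
[274.38348098 218.70579918] [373.08259358 237.91844985] [519.24778074 473.75534955]
```

```bash
python3 - <<'E'
from c import *
job.hand_in();st("done")
E
```

```text
the job is handed in; nothing more can be done
the job is handed in; nothing more can be done
```

The pack is on the tester's ribs, the cover stands open, the lifter lies flat on the bench and the arm is clear. I handed the job in at about 47 s; it reported no verdict.

**What I did**
- I swung the latch lever clear with closed fingers.
- I raised the cover by its handle to about 0.75 rad, then pushed it from its inner side until it stood open.
- I slid the lifter under the pack, lifted the pack with it alone and set it on the ribs.
- I drew the lifter out and laid it on the bench where it had started.

**Last checks**

| Check | Result | Limit |
|---|---|---|
| Pack centre | about 2 mm from the nest point | 12 mm |
| Pack square to the tester | about 0.2° | 7° |
| Cover angle (measured after opening; looked unchanged in the last pictures) | about 1.54 rad | above 1.35 rad |
| Latch angle (by eye) | about 1.7 rad | above 1.2 rad |
| Lifter pitch, measured just before release | about 0.016 rad | 0.05 rad |
| Speaker modules | moved 3 mm or less, within measuring error | 25 mm |

The pack's front corners were where a level pack would put them in the scene picture. By eye the bottle, jar and tape had not moved.

**What went wrong on the way**
- **Latch push:** the finger slipped inboard of the lever's tab and the force reached about 49 N, against the 60 N limit. I backed off, and the lever was already at about 1.57 rad.
- **Carrying the lifter back:** the empty blade probably brushed the lever. The lever went further open and the lifter pitched about 20° in the grip. I tilted the tool to level the blade before setting it down.

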